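# Scrape porcelain chips off the breaking plate

### The job

Two chips of broken porcelain lie on the black plate. Take the scraper block (the one with the long straight foot, not the round-footed tamper) and use it to push both chips off the end of the plate into the steel catch tray, without touching the chips with the gripper or arm. Then leave the scraper standing upright on the cleared plate.

Things in the scene. Friction and masses are not known exactly. Their poses are not given: they have to be found in the camera images.
- station: Fixed black plate with an open steel catch tray at its -y end (to the robot's right). Plate: 150 mm (x) by 250 mm (y), flat top 40 mm above the bench, no rim. Origin: on the bench under the plate's centre, z up. Tray: y -125 to -235 mm, x -90 to +90 mm, 4 mm walls, rim 28 mm and floor 4 mm above the bench. Chips pushed to -y drop over the plate's end into it.
- scraper: Loose block, 0.16 kg, on the bench at the left. White straight foot 110 (x) x 28 (y) x 25 mm high; upright aluminium grip plate 60 (x) x 18 mm (y), standing 25 to 77 mm above the underside. Pinch it from above across y. Origin: centre of underside, z up; same either way round. It pushes chips even with its foot 2 to 5 mm off the plate. The tamper near it has a round foot.
- chip_a: The larger chip of broken white porcelain, about 38 x 29 mm, 12 mm thick, 18 g, loose and flat on the plate, within 35 mm of its lengthwise middle line and 10 to 50 mm from its centre towards +y (away from the tray). Origin: centre of its underside.
- chip_b: The smaller chip of broken white porcelain, about 31 x 24 mm, 12 mm thick, 18 g, loose and flat on the plate, within 35 mm of its lengthwise middle line and 20 to 60 mm from its centre towards -y (the tray). Origin: centre of its underside.
Mind the look-alikes: they are no part of the job. What is shaped like the chip_a but red is not meant. Leave any blue look-alike of the scraper alone.

How it is judged (in metres and radians):
On the way, in this order (a step that is already met when the one before it is completed fails the run):
1. the scraper is brought upright onto the plate (underside within 15 mm of its top) (x of scraper in the frame of station between -0.075 and 0.075 m and y of scraper in the frame of station between -0.122 and 0.122 m and z of scraper in the frame of station between 0.034 and 0.055 m and angle between scraper's own z axis and vertical below 0.15 rad), for 0.1 s.
2. both chips are in the catch tray (x of chip_a in the frame of station between -0.088 and 0.088 m and y of chip_a in the frame of station between -0.235 and -0.115 m and z of chip_a in the frame of station between -0.005 and 0.034 m and x of chip_b in the frame of station between -0.088 and 0.088 m and y of chip_b in the frame of station between -0.235 and -0.115 m and z of chip_b in the frame of station between -0.005 and 0.034 m), for 0.2 s.
At the end, for the whole second after the job is handed in: Both chips lie in the catch tray, within its walls and below the level of the plate, and the scraper stands on the plate with its origin over the plate's top, upright within 0.15 rad (8.6 degrees); scraper and chips at rest (all of step 2 and x of scraper in the frame of station between -0.075 and 0.075 m and y of scraper in the frame of station between -0.122 and 0.122 m and z of scraper in the frame of station between 0.034 and 0.046 m and angle between scraper's own z axis and vertical below 0.15 rad and linear speed of each of scraper, chip_a, chip_b below 0.02 m/s); the robot touches nothing.
It fails at once if the gripper or arm touches a chip (contact force between any of the fingers, the arm and chip_a above 0.3 N or contact force between any of the fingers, the arm and chip_b above 0.3 N).
It also fails if it takes over 42 s, if anything falls off the work surface, if the arm or the gripper's body presses on something with over 40 N, if the wrist force passes 120 N, or if a joint passes its speed limit or range.

### The arm

A 6-joint arm with a two-finger parallel gripper is mounted at the origin on the work surface. World frame = base frame: x ahead of the robot, y to its left, z up, the work surface at z = 0. Lengths are in mm, angles in degrees, forces in N, time in s.
With the tool pointing down it reaches from about 300 to 750 mm from the base axis. Payload 8.5 kg.
Tool frame: the origin (TCP) lies midway between the tips of the shut fingers; the grasp point (between the pads) lies 19 mm behind it (tcp_to_grasp is the distance from the TCP to the grasp point, in mm); y points along the fingers, x is the direction in which the jaws open and shut, and the axes are right-handed (so a half turn about y gives the same grasp; the last joint's range is limited). The gripper opens to 85 mm and grips with 20 to 120 N. Pads are 22 mm wide; open, the fingers measure 114 mm over their backs; the gripper's body (76 mm by 85 mm) begins 54 mm behind the grasp point. The pads swing forward as they close: fully open they stand 13 mm farther back than shut.
Start: joints at [-86.763, 21.807, 74.336, -0, 83.858, -12.336], TCP at [147.651, -529.792, 231.322] pointing down, gripper open.
Joint ranges: [-178.18, 178.18], [-50.72, 133.34], [12.68, 142.11], [-81.47, 261.47], [9.98, 163.14], [-165.26, 165.26]. Speed limits (degrees/s): [136.94, 136.94, 180, 180, 180, 180].

### API

Orientations are given as a 3x3 rotation matrix whose columns are the frame's x, y, z axes.
In Python, from plant import * gives the robot as it stands. Calls block until the motion is done:
- move_ptp(position, orientation): joint-space move of the TCP to a pose.
- servo_line(position, vel=150, frame=None): straight line of the TCP; frame=None keeps the orientation; vel is the mean speed in mm/s.
- movej(angles): joint-space move.
- grip(opening, f_grip=None): finger opening in mm; f_grip is the grip in N (None keeps the last); returns when the fingers have stopped.
- sleep(seconds).
- inverse_kinematics(position, orientation): joint angles nearest the present ones, or None.
- read_state(): the state.
- snapshot(name): name is "side" or "top"; returns a dict with "frame" (384x512x3 uint8, red, green, blue), "intrinsics" (3x3 intrinsics, pixels), "world_from_camera" (4x4, takes a point from camera to world coordinates). Camera axes: x right, y down, z forward; pixel columns grow to the right and rows downward; lengths in mm; the calibration is good to about 2 mm. A picture is of the moment at which its call begins. There is no depth.
A pose or a line that the arm cannot do raises IKError and nothing moves.
- hand_in(): hands the job in, once; it reports no verdict.
The state is a dict: "time": time; "qpos": joint angles; "qvel": joint speeds; "joint_torque": joint torques, N m; "tcp_pos": TCP position; "ee_rot": TCP orientation; "wrist_force": force on the tool from outside, world axes, zero at the start; "ft_torque": the same for the moment, N m; "opening": finger opening in mm.
Only numpy, scipy, OpenCV 4.12 (cv2) and the standard library are available. Lean on these libraries where they do the work, as an engineer would, in place of code of your own. Each camera call takes 0.05 s, during which the arm holds its last target. There are 200 camera calls.

## Working session

There is one attempt and no reset: what is moved stays moved. The work goes in short steps, each a Python script; the robot and the scene stay as the last script left them, time stands still between calls to the robot, and variables do not carry over. Pictures are saved under pics/ and viewed, about 8 in all and at most 12, crops included, and the job is handed in when it is done.

```bash
mkdir -p pics; ls
python3 - <<'E'
from plant import *
import cv2,numpy as np,pickle
d={}
for n in("top","side"):
    s=snapshot(n);d[n]=s;cv2.imwrite(f"pics/{n}0.png",cv2.cvtColor(s["frame"],cv2.COLOR_RGB2BGR))
    print(n,s["intrinsics"],s["world_from_camera"])
pickle.dump(d,open("s0.pkl","wb"))
a=np.vstack([cv2.imread("pics/top0.png"),cv2.imread("pics/side0.png")])
print(read_state())
E
```

```text
pics
top [[464.59422356   0.         262.20898207]
 [  0.         464.59422356 184.92281728]
 [  0.           0.           1.        ]] [[-2.40074578e-02 -9.89821170e-01  1.40277199e-01  4.15258426e+02]
 [-9.99617146e-01  2.18370477e-02 -1.69913166e-02  8.88757920e+01]
 [ 1.37551250e-02 -1.40631412e-01 -9.89966465e-01  7.52399514e+02]
 [ 0.00000000e+00  0.00000000e+00  0.00000000e+00  1.00000000e+00]]
side [[350.69417826   0.         253.70549654]
 [  0.         350.69417826 186.16832255]
 [  0.           0.           1.        ]] [[-9.49325495e-01 -1.94769355e-01  2.46669825e-01  3.46938815e+02]
 [-3.14276745e-01  5.96635322e-01 -7.38414802e-01  5.60451193e+02]
 [-3.35135617e-03 -7.78518588e-01 -6.27612601e-01  4.52451146e+02]
 [ 0.00000000e+00  0.00000000e+00  0.00000000e+00  1.00000000e+00]]
{'time': 0.1, 'qpos': array([-8.67633877e+01,  2.18366066e+01,  7.43798950e+01, -1.42270824e-03,
        8.38586569e+01, -1.23333730e+01]), 'qvel': array([-0.04340305, -0.13731548, -0.21427625, -0.08267994, -0.02026973,
        0.00957744]), 'joint_torque': array([ 4.86932913e-03, -4.49222445e+01, -2.31659853e+01, -1.29620225e-04,
        3.62712715e-03, -2.58768699e-05]), 'tcp_pos': array([ 147.62646371, -529.53601967,  230.78146464]), 'ee_rot': array([[ 2.68417737e-01, -9.87104989e-05,  9.63302605e-01],
       [-9.63301751e-01,  1.30827589e-03,  2.68417633e-01],
       [-1.28676121e-03, -9.99999139e-01,  2.56076456e-04]]), 'wrist_force': array([ 0.39696179, -0.10578717,  0.32307969]), 'ft_torque': array([0.02650238, 0.00455711, 0.0859466 ]), 'opening': 85.52666038974591}
```

View pics/top0.png

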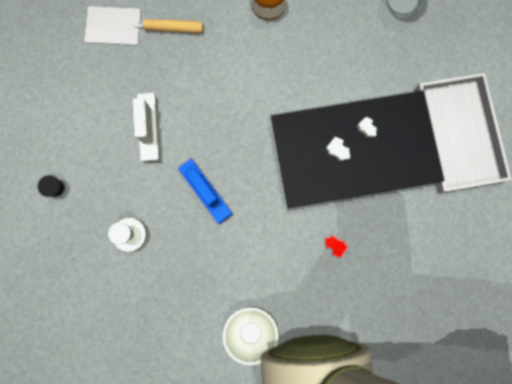

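View pics/side0.png

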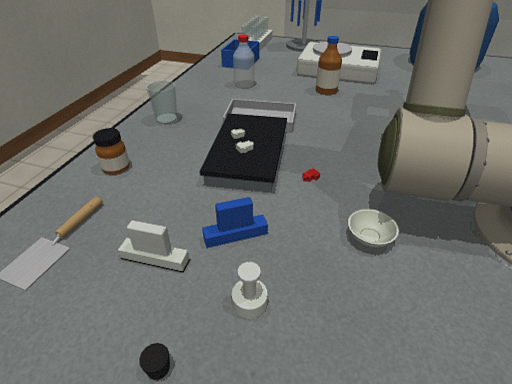

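Top view: the white straight-footed scraper is at (147,128) and the round-footed tamper at (127,235). The blue look-alike is at (205,190). The plate's corners are near (272,115), (419,92), (442,183) and (288,207), with white chips at (339,149) and (368,127). The red decoy is at (336,246). In the side view, the scraper is at (152,245), the tamper at (249,292) and the blue block at (235,222). The scraper is the white one with a long straight foot. An enlarged crop will confirm that and give me its corners.

```bash
cat > h.py <<'E'
import numpy as np,cv2
def ray(s,p):
    T=s["world_from_camera"];d=T[:3,:3]@np.linalg.solve(s["intrinsics"],[p[0],p[1],1.]);return T[:3,3],d/np.linalg.norm(d)
def onz(s,p,z):
    o,d=ray(s,p);return o+d*(z-o[2])/d[2]
def tri(s1,p1,s2,p2):
    o1,d1=ray(s1,p1);o2,d2=ray(s2,p2)
    t=np.linalg.lstsq(np.c_[d1,-d2],o2-o1,rcond=None)[0];a=o1+t[0]*d1;b=o2+t[1]*d2
    return (a+b)/2,np.linalg.norm(a-b)
E
python3 - <<'E'
import pickle,cv2,numpy as np
from h import *
d=pickle.load(open("s0.pkl","rb"))
def crop(n,x,y,w,h,W,H):
    return cv2.resize(cv2.cvtColor(d[n]["frame"],cv2.COLOR_RGB2BGR)[y:y+h,x:x+w],(W,H),interpolation=cv2.INTER_CUBIC)
c=np.hstack([crop("top",115,85,50,85,350,595),crop("side",110,213,90,60,450,300)[:,:450] if 0 else np.vstack([crop("side",110,213,90,60,450,300),crop("side",195,95,110,72,450,295)])])
cv2.imwrite("pics/c1.png",c)
# plate black mask in top
f=d["top"]["frame"];m=((f.max(2)<45)*255).astype(np.uint8)
m=cv2.morphologyEx(m,cv2.MORPH_CLOSE,np.ones((25,25)))
cs=max(cv2.findContours(m,0,2)[0],key=cv2.contourArea)
r=cv2.minAreaRect(cs);b=cv2.boxPoints(r);print(r)
P=np.array([onz(d["top"],p,40) for p in b]);print(b,P.round(1),[np.linalg.norm(P[i]-P[i-1]).round(1) for i in range(4)])
w=((f.min(2)>185)*255).astype(np.uint8)
for c in cv2.findContours(w,0,2)[0]:
    if cv2.contourArea(c)>60:
        print(cv2.minAreaRect(c), cv2.contourArea(c))
E
```

```text
((382.0085754394531, 145.12738037109375), (90.95713806152344, 103.21356201171875), 79.04593658447266)
[[322.70013  110.28386 ]
 [424.03314   90.671005]
 [441.31702  179.9709  ]
 [339.984    199.58376 ]] [[ 633.8  -22.3   40. ]
 [ 663.  -186.4   40. ]
 [ 517.8 -202.8   40. ]
 [ 490.7  -43.    40. ]] [np.float64(144.6), np.float64(166.7), np.float64(146.1), np.float64(162.1)]
((317.5990295410156, 374.4901123046875), (16.418113708496094, 24.3784122467041), 84.2894058227539) 237.0
((247.46002197265625, 334.72003173828125), (51.20000457763672, 57.400001525878906), 36.869895935058594) 1961.0
((126.75001525878906, 233.75003051757812), (34.64822769165039, 33.941123962402344), 45.0) 923.0
((339.0000305175781, 149.5), (23.33452033996582, 16.26345443725586), 45.0) 262.0
((369.0, 127.00000762939453), (18.384775161743164, 12.727922439575195), 45.0) 166.0
((144.22207641601562, 126.01602935791016), (67.71432495117188, 23.211400985717773), 86.69812774658203) 882.0
((465.524658203125, 131.10824584960938), (114.64901733398438, 68.3009262084961), 77.17121887207031) 5569.5
((112.78656005859375, 24.91213035583496), (56.36183166503906, 36.260040283203125), 2.935673236846924) 1836.5
```

View pics/c1.png

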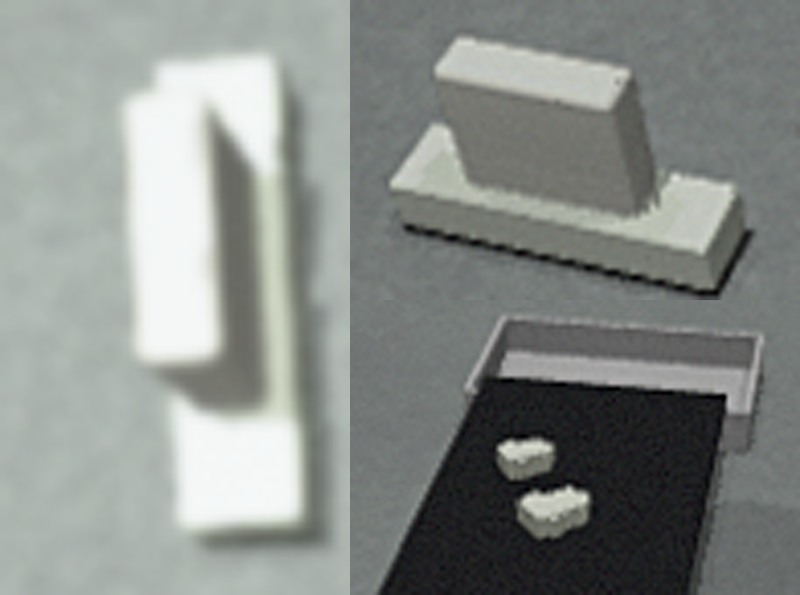

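The crop confirms it: a long straight white foot with an upright grip plate. Next I triangulate the grip-top corners, the plate's end corners and the chips.

```bash
cat > m.py <<'E'
import pickle
from h import *
d=pickle.load(open("s0.pkl","rb"));T,S=d["top"],d["side"]
tc=np.array([[127,93],[208,98],[135,362],[220,360]])/7+[115,85]-.43
sc=np.array([[85,75],[110,37],[262,108],[287,68]])/5+[110,213]-.4
G=[]
for a,b in zip(tc,sc):
    p,e=tri(T,a,S,b);G.append(p);print("grip",p.round(1),e.round(1))
G=np.array(G);print("grip centre",G.mean(0).round(1))
g77=np.array([onz(T,p,77) for p in tc]);print("grip@77",g77.round(1).tolist(),g77.mean(0).round(1))
v=(g77[0]+g77[1]-g77[2]-g77[3])/2;print("len",np.linalg.norm(v),"yaw",np.degrees(np.arctan2(v[1],v[0])))
ft=np.array([onz(T,np.array(p)/7+[115,85]-.43,25) for p in [[155,65],[275,57],[302,522],[180,527]]])
print("foot",ft.mean(0).round(1),[np.linalg.norm(ft[i]-ft[i-1]).round(1) for i in range(4)]);v=(ft[0]+ft[1]-ft[2]-ft[3]);print("yaw",np.degrees(np.arctan2(v[1],v[0])))
for a,b in [((419,92),(227.5,113.8)),((442,183),(287,118.2))]: print("plate",tri(T,a,S,b))
f=T["frame"]
for th in(45,60,75):
    m=((f.max(2)<th)*255).astype(np.uint8);m[:, :255]=0;m[215:]=0
    m=cv2.morphologyEx(m,cv2.MORPH_CLOSE,np.ones((9,9)))
    c=max(cv2.findContours(m,0,2)[0],key=cv2.contourArea);h=cv2.convexHull(c)
    q=cv2.approxPolyDP(h,6,True)[:,0];P=np.array([onz(T,p,40) for p in q])
    print(th,q.tolist(),P.round(0).tolist(),[np.linalg.norm(P[i]-P[i-1]).round(1) for i in range(len(P))])
for n,p in(("a",(339,149.5)),("b",(368.5,127))): print(n,onz(T,p,52).round(1))
E
python3 m.py
```

```text
grip [647.2 268.9  74.3] 2.3
grip [647.4 252.3  74.1] 1.1
grip [587.6 266.   76.5] 1.2
grip [588.6 248.5  75.7] 0.2
grip centre [617.7 258.9  75.1]
grip@77 [[647.4, 268.7, 77.0], [645.9, 251.3, 77.0], [588.1, 266.1, 77.0], [588.2, 248.1, 77.0]] [617.4 258.6  77. ]
len 58.584188611469415 yaw 2.829618199911947
foot [617.8 258.8  25. ] [np.float64(109.3), np.float64(27.7), np.float64(110.1), np.float64(27.6)]
yaw 3.7154938520579375
plate (array([ 661.18948863, -177.39071731,   41.50162943]), np.float64(1.453125188939445))
plate (array([ 513.89828228, -203.2720373 ,   40.29508195]), np.float64(1.7960668465695366))
45 [[347, 106], [422, 93], [441, 179], [402, 186], [340, 118]] [[640.0, -61.0, 40.0], [659.0, -183.0, 40.0], [519.0, -202.0, 40.0], [510.0, -141.0, 40.0], [621.0, -49.0, 40.0]] [np.float64(22.9), np.float64(123.0), np.float64(141.2), np.float64(62.6), np.float64(143.7)]
60 [[422, 92], [440, 181], [288, 206], [273, 116]] [[661.0, -183.0, 40.0], [516.0, -201.0, 40.0], [483.0, 38.0, 40.0], [626.0, 57.0, 40.0]] [np.float64(242.4), np.float64(145.7), np.float64(240.7), np.float64(144.7)]
75 [[423, 93], [440, 182], [288, 207], [272, 116]] [[659.0, -184.0, 40.0], [515.0, -201.0, 40.0], [481.0, 38.0, 40.0], [626.0, 59.0, 40.0]] [np.float64(245.2), np.float64(145.4), np.float64(240.7), np.float64(146.5)]
a [567.1 -42.9  52. ]
b [601.8 -90.6  52. ]
```

Heights check out: grip top at 75 mm (nominal 77), plate at 40–41.5 mm, foot 110 x 28 mm. The plate centre is about (571,-71) with yaw of about 8.5°. In the station frame the chips are at a (0,28) and b (28,-24), both inside their stated ranges. Next I grasp the scraper.

```bash
cat >> h.py <<'E'
def R(yaw):
    c,s=np.cos(np.radians(yaw)),np.sin(np.radians(yaw));return np.array([[s,0,c],[-c,0,s],[0,-1,0.]])
YAW=8.5;C=np.array([571.,-71.])
def st(x,y,z):
    c,s=np.cos(np.radians(YAW)),np.sin(np.radians(YAW));return [C[0]+c*x-s*y,C[1]+s*x+c*y,z]
E
python3 - <<'E'
from plant import *
from h import *
move_ptp([617.7,258.8,190],R(3.3)); grip(65,40)
servo_line([617.7,258.8,41],vel=120)
grip(0,60);s=read_state();print(s["time"],s["opening"],s["tcp_pos"],s["wrist_force"])
servo_line([617.7,258.8,150],vel=120)
s=read_state();print(s["time"],s["opening"],s["tcp_pos"],s["wrist_force"])
move_ptp(st(10,88,150),R(YAW))
s=read_state();print(s["time"],s["tcp_pos"],st(10,88,150),s["opening"])
a=cv2.cvtColor(snapshot("side")["frame"],4)[80:260,150:350];cv2.imwrite("pics/p1.png",cv2.resize(a,(660,594)))
E
```

```text
5.5417 17.37420606825795 [617.87569248 258.79896327  41.35412315] [ 0.22127757 -1.24950793  2.88766348]
6.6 17.062824437474852 [617.30208455 258.70301654 148.97508641] [ 0.40908354 -0.0544438  -2.38857105]
7.575 [568.20996592  18.3070745  149.93444027] [np.float64(567.8829304542135), np.float64(17.51149008714478), 150] 17.30676700268211
```

View pics/p1.png

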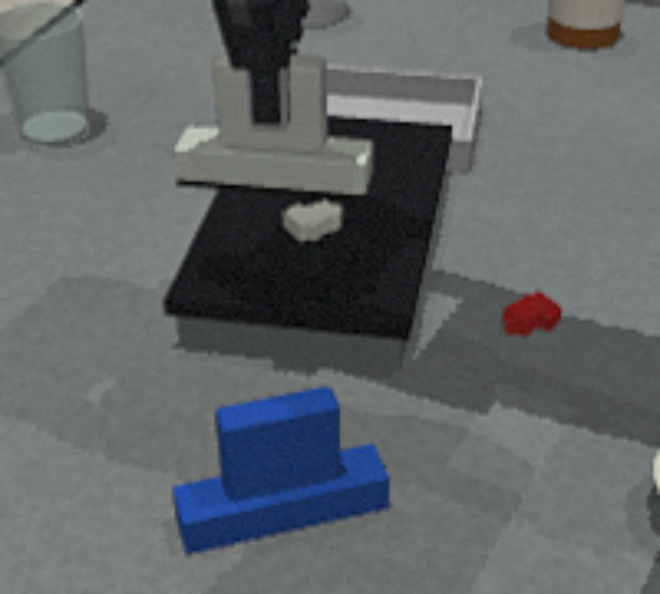

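The scraper is held square and upright at crop (275,160), with chip_a in front of it at (313,220). I lower it behind the chips and check.

Run:
```python
from plant import *
from h import *
servo_line(st(10,88,84.5),vel=90);sleep(.3)
s=read_state();print(s["time"],s["tcp_pos"],s["wrist_force"],s["opening"])
a=cv2.cvtColor(snapshot("side")["frame"],4)[90:210,180:320];cv2.imwrite("pics/p2.png",cv2.resize(a,(690,590)))
```

```text
8.8 [567.99628124  17.50203757  84.82544074] [-0.34220762 -0.73006444 -1.39948432] 17.198178111728115
```

View pics/p2.png

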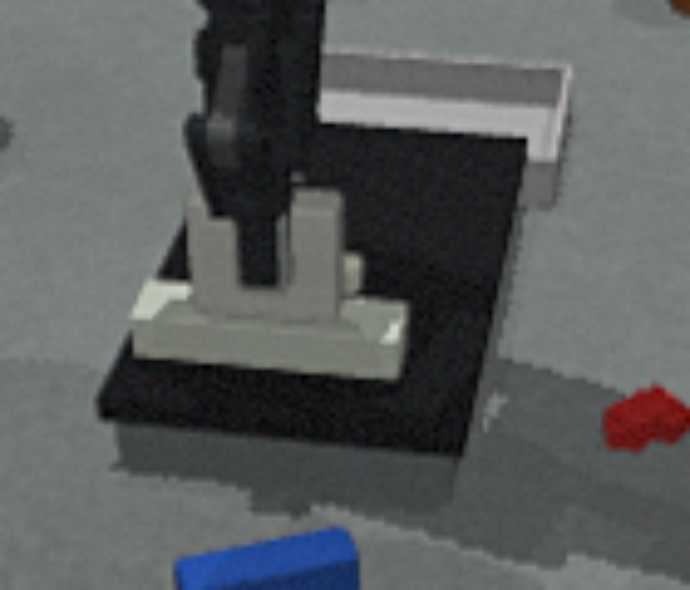

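The foot sits flat behind chip_a, parallel to the plate end, with margins of about 10 and 30 mm as planned. Now I push.

Run:
```python
from plant import *
from h import *
servo_line(st(10,-60,84.5),vel=60)
s=read_state();print(s["time"],s["tcp_pos"],s["wrist_force"],s["opening"])
servo_line(st(10,-129,84.5),vel=50);sleep(.3)
s=read_state();print(s["time"],s["tcp_pos"],s["wrist_force"],s["opening"])
servo_line(st(10,-30,84.5),vel=100)
out=[cv2.cvtColor(snapshot(n)["frame"],4) for n in("top","side")]
cv2.imwrite("pics/p3.png",np.hstack([cv2.resize(out[0][60:220,260:512],(440,280)),cv2.resize(out[1][85:200,190:320],(317,280))]))
print(read_state()["time"])
```

```text
11.4667 [ 589.73488986 -128.72092315   84.50849594] [ 0.15090695  0.6405783  -1.82546518] 16.96045568161122
13.3 [ 599.9665112  -197.00820014   84.51582035] [ 0.09218108 -0.93668161 -1.60088511] 17.557814515610392
14.5417
```

View pics/p3.png

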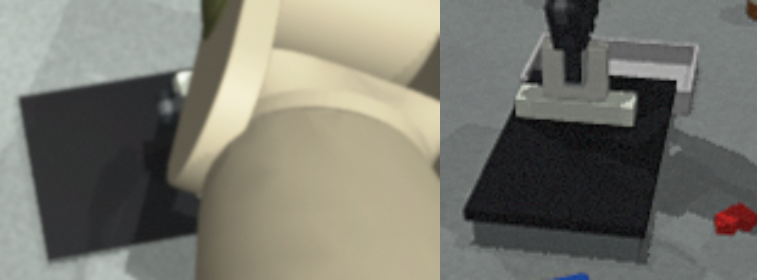

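The plate is clear behind the scraper, but the arm hides the tray. I move back toward +y and look before releasing.

Run:
```python
from plant import *
from h import *
servo_line(st(0,60,84.5),vel=100)
out=[cv2.cvtColor(snapshot(n)["frame"],4) for n in("top","side")]
cv2.imwrite("pics/p4.png",np.hstack([cv2.resize(out[0][60:220,260:512],(440,280)),cv2.resize(out[1][85:200,190:320],(317,280))]))
s=read_state();print(s["time"],s["opening"],s["tcp_pos"])
```

```text
15.7 17.42503646821748 [562.31570368 -12.24582247  84.45965506]
```

View pics/p4.png

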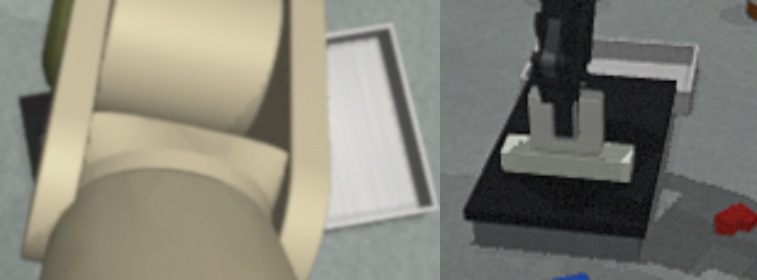

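The visible parts of the plate are clear. I set the scraper down here, release it, swing the arm away and inspect; there is time to regrasp if needed.

Run:
```python
from plant import *
from h import *
servo_line(st(0,60,81.2),vel=20);sleep(.2)
s=read_state();print(s["time"],s["wrist_force"],s["tcp_pos"])
grip(50,40);sleep(.2)
servo_line(st(0,60,200),vel=120)
q=read_state()["qpos"].copy();q[0]+=60;movej(q)
d={n:snapshot(n) for n in("top","side")}
import pickle;pickle.dump(d,open("s1.pkl","wb"))
out=[cv2.cvtColor(d[n]["frame"],4) for n in("top","side")]
cv2.imwrite("pics/p5.png",np.hstack([cv2.resize(out[0][60:220,260:512],(440,280)),cv2.resize(out[1][85:200,190:320],(317,280))]))
s=read_state();print(s["time"],s["wrist_force"])
```

```text
16.2167 [ 0.67147222 -1.67814616  1.73132226] [562.36237499 -11.88795011  81.30216608]
20.1 [0.40604858 0.06451072 0.43439666]
```

View pics/p5.png

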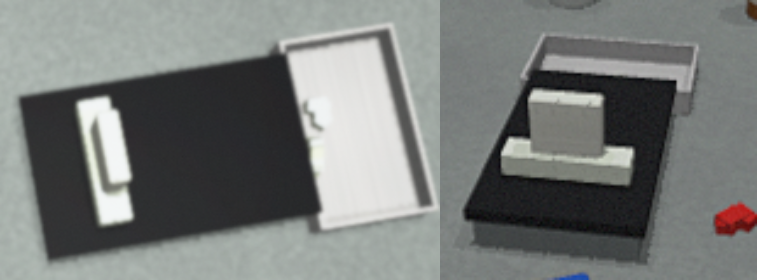

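The scraper stands alone on the cleared plate. One chip shows in the tray at crop (317,112). A second, at (317,155), looks as though it leans against the plate end, so I enlarge that part.

Run:
```python
import pickle
from h import *
d=pickle.load(open("s1.pkl","rb"))
a=cv2.cvtColor(d["top"]["frame"],4)[95:175,415:475];cv2.imwrite("pics/p6.png",cv2.resize(cv2.convertScaleAbs(a,alpha=1.0),(450,600),interpolation=cv2.INTER_CUBIC))
C0,Y=np.array([571,-71]),np.radians(8.5);r=np.array([[np.cos(Y),np.sin(Y)],[-np.sin(Y),np.cos(Y)]])
for cp in[(317,112),(317,155)]:
    p=(260+cp[0]*252/440,60+cp[1]*160/280)
    print(p,[(r@(onz(d["top"],p,z)[:2]-C0)).round(1).tolist() for z in(10,25,40)])
```

```text
(441.55454545454546, 124.0) [[21.7, -156.8], [18.6, -150.0], [15.6, -143.1]]
(441.55454545454546, 148.57142857142856) [[-18.8, -147.5], [-21.1, -140.8], [-23.3, -134.2]]
```

View pics/p6.png

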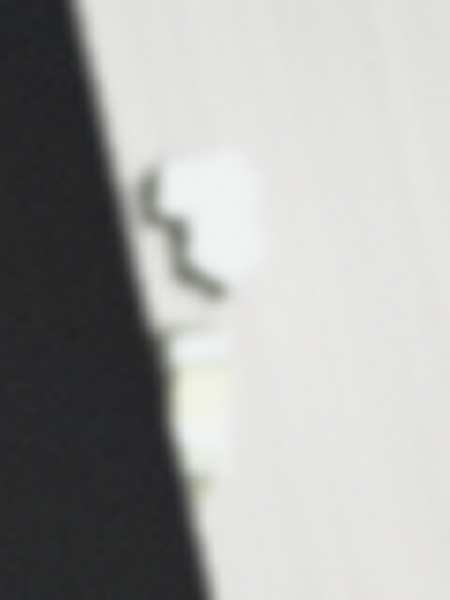

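Run:
```python
from plant import *
sleep(.3);print(read_state()["time"]);hand_in()
```

```text
20.4
the job is handed in; nothing more can be done
```

I gripped the white straight-footed scraper by its grip plate and set it behind the chips. With the foot about 3 mm off the plate, I pushed both chips over the end in one sweep. Then I moved the scraper back, stood it at about (0, +60) mm in the station frame, released it and swung the arm clear. I handed in at 20.4 s; no verdict is reported.

**What the last pictures showed:**
- **Plate and scraper:** the plate was empty apart from the upright scraper, and the wrist force was near zero after release.
- **Chip_b:** it lies flat on the tray floor.
- **Chip_a:** it seems to stand on edge against the plate's end, below the plate's top and partly hidden by it. I estimated its height at no more than about 23 mm from its size (limit 34 mm); I did not measure it.

**Small disagreements:**
- The plate measured about 241–245 mm long, against the stated 250 mm.
- The triangulated grip-plate top came out 2 mm low.

Neither affected the job.

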